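Slide the board tile under the test bridge

TASK

Using the fingertips, push the white ceramic tile that carries the circuit board along the bench and in under the low bridge of the test station, circuit-board end first as it lies, until its leading edge rests squarely against the stop bar behind the bridge. Slide it steadily and keep it flat on the bench all the way: do not grip, lift, tip or flick it, and do not touch the circuit board itself. Leave the motor, the box, the screwdriver and the magnifier where they are, and take the hand away at the end.

Things in the scene. Friction and masses are not known exactly. Their poses are not given: they have to be found in the camera images.
- tile: Loose white ceramic tile, 130 long (its x) x 90 wide (its y) x 10 mm thick, lying flat on the bench, about 0.3 kg; too wide and long for most grippers. Origin at the centre of its underside, z up. Its +x end is the leading end, facing the station. It starts in front of the station, off the station's centre line by up to 22 mm and turned by up to 0.3 rad. Its rear margin is bare ceramic.
- board: Green circuit board with a black chip and a black edge connector, fixed on top of the tile; 80 (x) x 64 (y) mm, its parts rise 5 mm above the tile's top (15 mm above the bench). Origin at the centre of its underside, 12 mm ahead (+x) of the tile's centre and on its top face. Must not be touched.
- station: Bare aluminium test station fixed to the bench. Origin on the bench under the bridge's middle; x is the way the tile goes in, y across, z up. Two rails, 19 mm high, run from x = -25 to +57 mm, inner faces at y = -51 and +51 mm; ahead of them, to x = -53 mm, wings flare out to a mouth 130 mm wide. With the tile home, its origin is at x = -20 mm, y within 6 mm of 0.
- bridge_under (a point): Middle of the bridge's underside, 19 mm above the bench. The bridge is a flat bar on the rails, 50 mm long in the station's x, 130 mm across, its top 29 mm above the bench; a black block with pins on it reaches 43 mm.
- stop_face (a point): Middle of the near face of the dark steel stop bar behind the bridge, at the station's x = +45 mm, 7 mm above the bench. The bar is 14 mm high and joins the rails; its face is square to the station's x. With the tile home against it, 60 mm of the tile still stands out in front of the bridge.
- motor: Bystander: small steel motor lying on its foot, 60 x 28 x 32 mm, with a thin shaft. Origin under its centre. On the robot's side of the station.
- flux_box: Bystander: small open white plastic box, 55 x 35 x 22 mm, loose, origin under its centre. Behind the station's stop.
- screwdriver: Bystander: screwdriver 160 mm long lying on the bench, origin under it. Behind the station, past the box.
- magnifier: Bystander: hand magnifier lying flat, white rim 68 mm across, blue handle, 162 mm long, 12 mm high, origin at the rim's centre underneath. Beyond the station, on the far side from the robot.
Things that resemble listed ones, but are neither listed nor needed, are in the scene too. What is shaped like the tile but purple or yellow is not meant. What is shaped like the station but orange is not meant.

How it is judged (in metres and radians):
At the end, for the whole second after the job is handed in: The tile lies flat and still under the bridge with its leading edge against the stop bar: fully home within 5 mm, between the rails, square to the stop within 0.06 rad, circuit-board end foremost (x of tile in the frame of station between -0.025 and -0.015 m and y of tile in the frame of station between -0.009 and 0.009 m and x of board in the frame of station above -0.018 m and angle between the x axis of tile and the x axis of station, either way round below 0.06 rad and angle between tile's own z axis and vertical below 0.03 rad and height (world z) of tile below 0.003 m and linear speed of tile below 0.01 m/s); the robot touches nothing.
It fails at once if the tile is lifted off the bench (over 6 mm) (height (world z) of tile above 0.006 m).
It fails at once if the tile is tipped (over 0.07 rad) (angle between tile's own z axis and vertical above 0.07 rad).
It fails at once if the tile is flicked or shot along (faster than 0.5 m/s) (linear speed of tile above 0.5 m/s).
It fails at once if the circuit board is touched (contact force between any of the fingers, the arm and board above 1 N).
It fails at once if a bystander is moved (over 20 mm) (distance of any of motor, flux_box, screwdriver, magnifier from where it was at the start of the episode above 0.02 m).
It also fails if it takes over 72 s, if anything falls off the work surface, if the arm or the gripper's body presses on something with over 40 N, if the wrist force passes 120 N, or if a joint passes its speed limit or range.

ROBOT

A 6-joint arm with a two-finger parallel gripper is mounted at the origin on the work surface. World frame = base frame: x ahead of the robot, y to its left, z up, the work surface at z = 0. Lengths are in m, angles in degrees, forces in N, time in s.
With the tool pointing down it reaches from about 0.325 to 0.9 m from the base axis. Payload 6.1 kg.
Tool frame: the origin (TCP) lies at the very end of the fingers, on their centre line; the grasp point (between the pads) lies 19 mm behind it; z points along the fingers, y is the direction in which the jaws open and shut (so a half turn about z gives the same grasp; the last joint's range is limited). The gripper opens to 87 mm and grips with 3 to 60 N. Pads are 19 mm wide; open, the fingers measure 117 mm over their backs; the gripper's body (75 mm by 190 mm) begins 51 mm behind the grasp point.
Start: joints at [69.036, 12.628, 87.462, -0, 79.91, -7.225], TCP at [0.148, 0.607, 0.223] pointing down, gripper open.
Joint ranges: [-170.65, 170.65], [-52.31, 119.04], [5.05, 147.46], [-71.25, 251.25], [11.57, 151.72], [-153.62, 153.62]. Speed limits (degrees/s): [147.25, 147.25, 172.46, 180, 180, 180].

INTERFACE

Orientations are given as a 3x3 rotation matrix whose columns are the frame's x, y, z axes.
In Python, from station import observe, grab_frame, camera_info, ticket gives the robot as it stands.
- The arm moves only by the tool servo_tool, never from a script. Its arguments are lists of equal length, an entry for each row: "offset": the shift along the tool's x, y, z in mm, a list of three; "yaw": the turn about the tool's z in degrees; "fingers": the opening, from 0 (shut) to 1 (fully open). In form: {"offset": [[dx, dy, dz], ...], "yaw": [yaw, ...], "fingers": [fingers, ...]}. A call has 1 to 12 rows; each row is the pose to reach, as a shift and turn from the pose commanded when the call began, along the tool's axes at that moment; what a row does not reach only later rows make up. A row lasts 1/12 s, in which the tool goes at most 41.7 mm and 7.16 degrees, less where a joint would pass 70% of its speed; a pose out of reach is approached as far as the arm can. A call with a gripper value outside its range is refused whole. The fingers move at their own pace and stop on an object; "force" is the grip in N (left out, the last holds). Time passes only in rows, so rows that repeat a pose let the fingers close. It gives the time, the measured TCP pose, the force and the opening at its end, in the units of the state.
- observe(): the state, without advancing time (a new reading comes with each control period).
- grab_frame(name): name is "scene" or "top"; returns the picture (384x512x3 uint8, red, green, blue); there is no depth.
- camera_info(name): a dict with "fx", "fy", "cx", "cy" (pixels), "dist" ([k1, k2, p1, p2, k3] as OpenCV has them; the pictures are not rectified), "camera_from_world" (4x4, takes a point from world to camera coordinates). Camera axes: x right, y down, z forward; pixel columns grow to the right and rows downward; lengths in m; the calibration is good to about 2 mm. A picture is of the moment at which its call begins. camera_info takes no time and is no camera call.
- ticket.finish_job(): hands the job in, once; it reports no verdict.
The state is a dict: "t": time; "joint_pos": joint angles; "dq": joint speeds; "tau": joint torques, N m; "tool_pos": TCP position; "tool_rot": TCP orientation; "force": force on the tool from outside, world axes, zero at the start; "moment": the same for the moment, N m; "finger_gap": finger opening in m.
Only numpy, scipy, OpenCV 4.12 (cv2) and the standard library are available. Lean on these libraries where they do the work, as an engineer would, in place of code of your own. Each camera call takes 0.05 s, during which the arm holds its last target.

## Working session

There is one attempt and no reset: what is moved stays moved. The work goes in short steps, Python scripts to look and compute and a tool call to move; the robot and the scene stay as the last step left them, time stands still between calls to the robot, and variables do not carry over. Pictures are saved under pics/ and viewed, and the job is handed in when it is done.

Besides the shell and the picture viewer there is one more tool, called after "Emit:" in YAML: its name, and indented under it one key for each argument. servo_tool: Moves the arm, as the interface text tells. Its arguments: {"type":"object","properties":{"offset":{"type":"array","items":{"type":"array","items":{"type":"number"}}},"yaw":{"type":"array","items":{"type":"number"}},"fingers":{"type":"array","items":{"type":"number"}},"force":{"type":"number"}},"required":["offset","yaw","fingers"]}

```bash
mkdir -p pics
python3 - <<'E'
from station import *
import cv2
print(observe())
for n in("scene","top"):
    f=grab_frame(n); cv2.imwrite(f"pics/{n}0.png",f[:,:,::-1]); print(n,camera_info(n))
E
```

```text
{'t': 0.0, 'joint_pos': array([ 6.90340098e+01,  1.26741411e+01,  8.75257198e+01,  8.25580406e-04,
        7.99093479e+01, -7.22452395e+00]), 'dq': array([ 0.08369638,  0.03980834,  0.07137079,  0.01718855, -0.0200795 ,
        0.03988628]), 'tau': array([-1.89181388e-03, -4.94615579e+01, -3.87372887e+01,  6.99191610e-02,
        5.75572159e-02, -1.84433370e-04]), 'tool_pos': array([0.1482361 , 0.60653538, 0.22144956]), 'tool_rot': array([[-9.71376769e-01,  2.37543025e-01, -6.95258207e-04],
       [ 2.37543907e-01,  9.71375181e-01, -1.77478104e-03],
       [ 2.53769710e-04, -1.88913542e-03, -9.99998183e-01]]), 'force': array([-1.11015032,  0.7021022 ,  0.18548774]), 'moment': array([-0.06470231,  0.02877349,  0.0026937 ]), 'finger_gap': 0.08655161056682449}
scene {'fx': 461.08122497432646, 'fy': 461.08122497432646, 'cx': 250.76350510956382, 'cy': 194.56217517495682, 'dist': array([-0.13409383,  0.        ,  0.        ,  0.        ,  0.        ]), 'camera_from_world': array([[-0.21979803,  0.97544535, -0.01397129,  0.09471475],
       [ 0.69583085,  0.14672232, -0.70305902, -0.37879207],
       [-0.68374575, -0.16425264, -0.71099425,  1.40762004],
       [ 0.        ,  0.        ,  0.        ,  1.        ]])}
top {'fx': 363.76487869069757, 'fy': 363.76487869069757, 'cx': 256.7232942308782, 'cy': 195.77345350352698, 'dist': array([0.02413524, 0.        , 0.        , 0.        , 0.        ]), 'camera_from_world': array([[ 0.00284772, -0.99930844, -0.03707476,  0.07427291],
       [-0.99195125,  0.0018704 , -0.12660654,  0.59600085],
       [ 0.12658833,  0.03713689, -0.99125993,  0.75034518],
       [ 0.        ,  0.        ,  0.        ,  1.        ]])}
```

View pics/scene0.png

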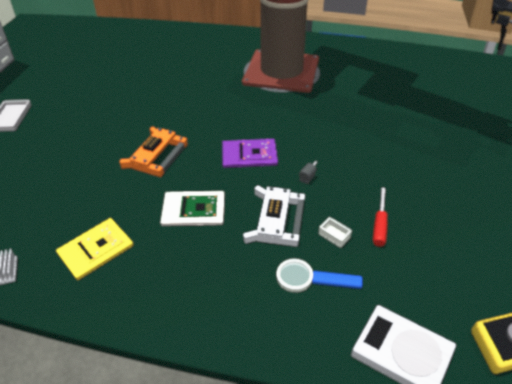

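View pics/top0.png

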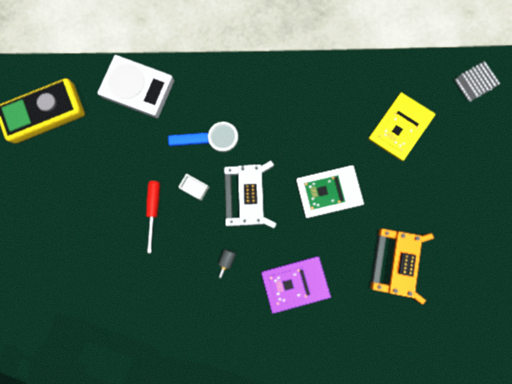

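The scene view shows the white tile around (193,208) with its board end facing the white station at (275,215). The top view has the tile at (330,190) and the station at (250,195). Next I'll take zoomed views and measurements.

```bash
cat > h.py <<'E'
from station import *
import cv2, numpy as np
def ray(n,uv,z):
    c=camera_info(n);K=np.array([[c['fx'],0,c['cx']],[0,c['fy'],c['cy']],[0,0,1]])
    p=cv2.undistortPoints(np.array(uv,float).reshape(-1,1,2),K,c['dist']).reshape(-1,2)
    T=c['camera_from_world'];R=T[:3,:3];o=-R.T@T[:3,3]
    d=np.c_[p,np.ones(len(p))]@R
    return (o+d*((z-o[2])/d[:,2])[:,None])
def proj(n,X):
    c=camera_info(n);K=np.array([[c['fx'],0,c['cx']],[0,c['fy'],c['cy']],[0,0,1]]);T=c['camera_from_world']
    return cv2.projectPoints(np.array(X,float).reshape(-1,1,3),cv2.Rodrigues(T[:3,:3])[0],T[:3,3],K,c['dist'])[0].reshape(-1,2)
def crop(n,f,x,y,w,h,s,fn):
    cv2.imwrite(fn,cv2.resize(f[y:y+h,x:x+w,::-1],None,fx=s,fy=s,interpolation=cv2.INTER_CUBIC))
def tile(f,roi=(200,130,400,240)):
    x0,y0,x1,y1=roi
    g=f[y0:y1,x0:x1].astype(int)
    m=((g.min(2)>110)).astype(np.uint8)
    cs,_=cv2.findContours(m,cv2.RETR_EXTERNAL,cv2.CHAIN_APPROX_NONE)
    return [c.reshape(-1,2)+[x0,y0] for c in cs if cv2.contourArea(c)>150]
E
python3 - <<'E'
from h import *
f=cv2.imread('pics/top0.png')[:,:,::-1]; s=cv2.imread('pics/scene0.png')[:,:,::-1]
crop('top',f,210,145,170,100,4.6,'pics/ct0.png'); crop('s',s,150,170,170,85,4.6,'pics/cs0.png')
for n,im,roi,z in(('top',f,(285,150,400,230),.01),('scene',s,(150,180,232,235),.01)):
  for c in tile(im,roi):
    (cc,wh,a)=cv2.minAreaRect(c.astype(np.float32)); b=cv2.boxPoints((cc,wh,a))
    print(n,len(c),b.round(1).tolist()); W=ray(n,b,z); print(W.round(4).tolist(), np.linalg.norm(W-np.roll(W,1,0),axis=1).round(4), W.mean(0).round(4))
    # world-space rect of contour
    Wc=ray(n,c,z)[:,:2]; print('world rect',cv2.minAreaRect((Wc*1000).astype(np.float32)))
E
```

```text
top 190 [[295.20001220703125, 177.6999969482422], [354.29998779296875, 163.60000610351562], [364.0, 204.1999969482422], [304.8999938964844, 218.3000030517578]]
[[0.6407, -0.0111, 0.01], [0.6723, -0.1439, 0.01], [0.5804, -0.1623, 0.01], [0.5491, -0.0316, 0.01]] [0.0939 0.1365 0.0937 0.1345] [ 0.6106 -0.0872  0.01  ]
world rect ((610.5271606445312, -86.79837036132812), (93.78765869140625, 133.6982879638672), 13.375265121459961)
scene 182 [[160.0, 224.0], [160.0, 191.0], [224.0, 191.0], [224.0, 224.0]]
[[0.6731, -0.1408, 0.01], [0.58, -0.1758, 0.01], [0.5503, -0.0343, 0.01], [0.6446, -0.009, 0.01]] [0.1349 0.0994 0.1446 0.0977] [ 0.612 -0.09   0.01 ]
world rect ((611.5332641601562, -88.46161651611328), (98.23455047607422, 136.43910217285156), 12.179313659667969)
```

View pics/ct0.png

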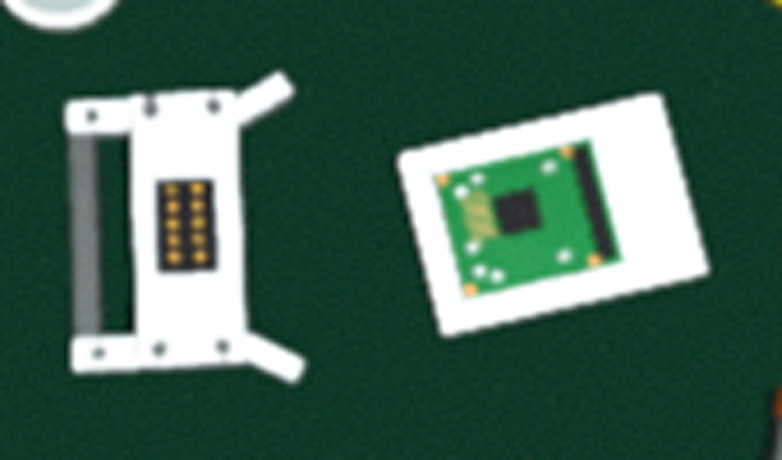

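View pics/cs0.png

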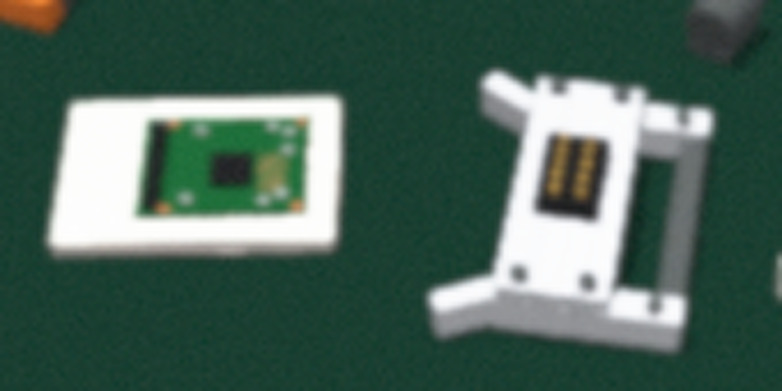

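Run:
```python
from h import *
t=lambda p:np.array(p,float)/4.6+[210,145]
t2=lambda p:np.array(p,float)/4.6+[150,170]
for n,P,z in(('bridge top UL UR LR LL',[(132,93),(237,91),(245,362),(138,366)],.029),('rail rear UL,LL',[(66,102),(73,372)],.019),('stop front top',[(98,135),(102,335)],.014),('wing tips',[(283,72),(294,90),(305,364),(295,383)],.019)):
  W=ray('top',t(P),z); print(n,W[:,:2].round(4).tolist(),W.mean(0).round(4), [np.degrees(np.arctan2(*(W[i+1]-W[i])[[1,0]])).round(1) for i in range(len(W)-1)], [np.linalg.norm(W[i+1]-W[i]).round(4) for i in range(len(W)-1)])
for n,P,z in(('bridge top UL UR LR LL',[(540,75),(645,90),(607,305),(494,290)],.029),('rail rear',[(713,110),(686,298)],.019)):
  W=ray('scene',t2(P),z); print(n,W[:,:2].round(4).tolist(),W.mean(0).round(4))
s=cv2.imread('pics/top0.png')
for c in tile(s[:,:,::-1],(215,150,285,235)): print(cv2.minAreaRect((ray('top',c,.026)[:,:2]*1000).astype(np.float32)))
```

```text
bridge top UL UR LR LL [[0.6659, 0.1153], [0.6667, 0.0645], [0.536, 0.0605], [0.5341, 0.1113]] [0.6007 0.0879 0.029 ] [np.float64(-89.2), np.float64(-178.3), np.float64(92.2)] [np.float64(0.0508), np.float64(0.1307), np.float64(0.0508)]
rail rear UL,LL [[0.6637, 0.1486], [0.5316, 0.1434]] [0.5977 0.146  0.019 ] [np.float64(-177.7)] [np.float64(0.1322)]
stop front top [[0.6482, 0.1332], [0.5497, 0.1301]] [0.599  0.1317 0.014 ] [np.float64(-178.2)] [np.float64(0.0985)]
wing tips [[0.6782, 0.0422], [0.6692, 0.0369], [0.5356, 0.032], [0.5265, 0.0368]] [0.6024 0.037  0.019 ] [np.float64(-149.3), np.float64(-177.9), np.float64(152.1)] [np.float64(0.0105), np.float64(0.1337), np.float64(0.0103)]
bridge top UL UR LR LL [[0.5347, 0.0612], [0.5345, 0.1118], [0.6677, 0.1171], [0.6696, 0.0677]] [0.6016 0.0895 0.029 ]
rail rear [[0.5311, 0.1445], [0.6485, 0.1492]] [0.5898 0.1468 0.019 ]
((600.9365234375, 91.85192108154297), (147.09866333007812, 109.91468048095703), 1.7097349166870117)
```

Both views agree. The tile centre is about (0.6105, -0.087) at heading 103.4°. The station is about (0.601, 0.0885) at heading ≈92°, and its stop-bar position checks out. I'll move behind the rear edge with the fingers part open, so they give two-point contact.

Emit:
servo_tool:
  offset:
    - [-20, -20, 0]
    - [-48, -47, 0]
    - [-76, -75, 0]
    - [-104, -102, 0]
    - [-132, -130, 0]
    - [-160, -157, 0]
    - [-188, -185, 0]
    - [-216, -212, 0]
    - [-244, -240, 0]
    - [-272, -268, 0]
    - [-300, -295, 0]
    - [-328, -322, 0]
  yaw: [5, 10, 15, 20, 25, 30, 35, 40, 45, 50, 55, 60]
  fingers: [0.58, 0.58, 0.58, 0.58, 0.58, 0.58, 0.58, 0.58, 0.58, 0.58, 0.58, 0.58]

```text
t: 1.1
tool_pos: [0.3909, 0.2146, 0.2224]
tool_rot: [[-0.276, 0.961, 0.0], [0.961, 0.276, 0.0], [0.0, 0.0, -1.0]]
force: [0.8, 0.7, -0.1]
finger_gap: 0.0503
```

```bash
cat >> h.py <<'E'
def goto(x,y,z,head):
    o=observe();R=o['tool_rot'];p=o['tool_pos']
    d=R.T@(np.array([x,y,z])-p)*1000
    h=np.degrees(np.arctan2(R[1,0],R[0,0]))
    print('t',o['t'],'tcp',p.round(4),'heading x',h.round(2),'offset',d.round(1),'yaw',round((h-head+180)%360-180,2),'F',o['force'].round(1),'gap',round(o['finger_gap'],4))
E
python3 -c "
from h import *
goto(.6314,-.1745,.10,103.4)"
```

```text
t 1.1 tcp [0.3909 0.2146 0.2224] heading x 106.02 offset [-440.4  123.7  122.4] yaw 2.62 F [ 0.8  0.7 -0.1] gap 0.0503
```

Emit:
servo_tool:
  offset:
    - [-37, 10, 0]
    - [-74, 21, 0]
    - [-111, 31, 0]
    - [-148, 42, 0]
    - [-185, 52, 0]
    - [-222, 62, 0]
    - [-259, 73, 0]
    - [-296, 83, 10]
    - [-333, 93, 25]
    - [-370, 104, 40]
    - [-407, 114, 55]
    - [-440, 124, 70]
  yaw: [0, 0, 1, 1, 2, 2, 2, 2.6, 2.6, 2.6, 2.6, 2.6]
  fingers: [0.58, 0.58, 0.58, 0.58, 0.58, 0.58, 0.58, 0.58, 0.58, 0.58, 0.58, 0.58]

```text
t: 2.1
tool_pos: [0.6333, -0.1735, 0.1512]
tool_rot: [[-0.236, 0.972, -0.001], [0.972, 0.236, 0.0], [0.0, -0.001, -1.0]]
force: [0.6, -0.3, 0.0]
finger_gap: 0.0504
```

Emit:
servo_tool:
  offset:
    - [0, 0, 0]
    - [0, 0, 0]
  yaw: [0, 0]
  fingers: [0.58, 0.58]

```text
t: 2.27
tool_pos: [0.6316, -0.1725, 0.149]
tool_rot: [[-0.234, 0.972, -0.005], [0.972, 0.234, 0.002], [0.003, -0.004, -1.0]]
force: [-0.5, 0.2, 0.1]
finger_gap: 0.0509
```

```bash
python3 -c "
from h import *
goto(.6314,-.1745,.004,103.4)
f=grab_frame('top');crop('',f,200,100,200,140,4,'pics/t1.png')
f=grab_frame('scene');crop('',f,100,100,200,140,4,'pics/s1.png')"
```

```text
t 2.2667 tcp [ 0.6316 -0.1725  0.149 ] heading x 103.51 offset [ -2.4   0.  145. ] yaw 0.11 F [-0.5  0.2  0.1] gap 0.0509
```

View pics/t1.png

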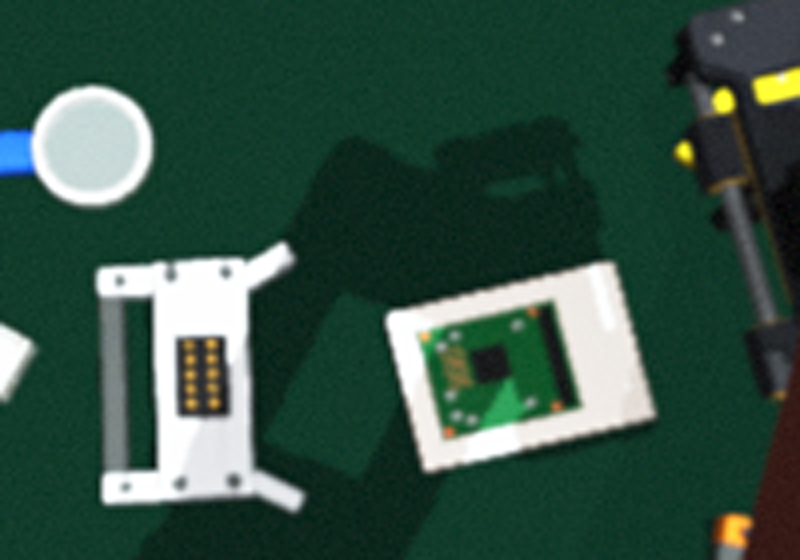

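View pics/s1.png

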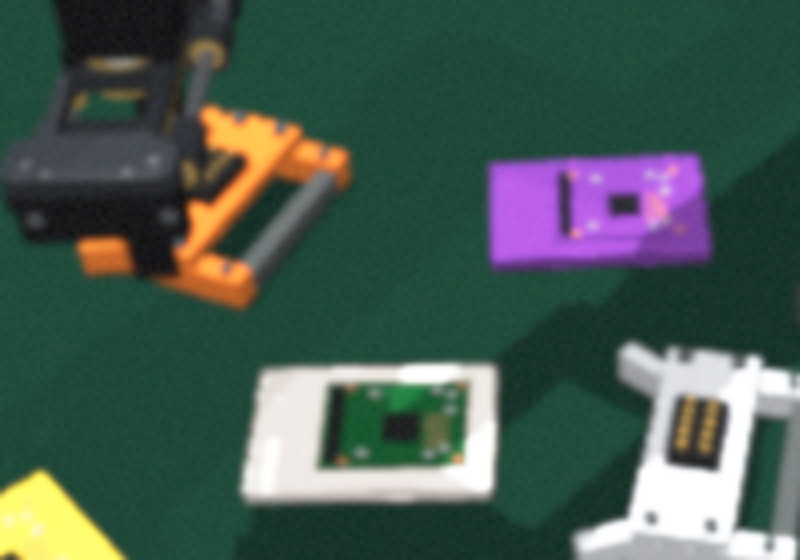

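The hand hovers behind the tile's rear margin and the way down is clear. In the top crop the tile's rear corners are at (612,263) and (655,417). Now I'll descend.

Emit:
servo_tool:
  offset:
    - [-2, 0, 25]
    - [-2, 0, 55]
    - [-2, 0, 80]
    - [-2, 0, 100]
    - [-2, 0, 115]
    - [-2, 0, 125]
    - [-2, 0, 131]
    - [-2, 0, 136]
    - [-2, 0, 140]
    - [-2, 0, 144]
    - [-2, 0, 144]
  yaw: [0, 0, 0, 0, 0, 0, 0, 0, 0, 0, 0]
  fingers: [0.58, 0.58, 0.58, 0.58, 0.58, 0.58, 0.58, 0.58, 0.58, 0.58, 0.58]

```text
t: 3.28
tool_pos: [0.6334, -0.1732, 0.0085]
tool_rot: [[-0.236, 0.972, 0.0], [0.972, 0.236, -0.0], [-0.0, 0.0, -1.0]]
force: [-1.3, 0.7, 1.0]
finger_gap: 0.0506
```

```bash
python3 -c "
from h import *
goto(.6314,-.1745,.004,103.4)
f=grab_frame('top');crop('',f,200,100,200,140,4,'pics/t2.png')
f=grab_frame('scene');crop('',f,100,130,200,140,4,'pics/s2.png')"
```

```text
t 3.2833 tcp [ 0.6334 -0.1732  0.0085] heading x 103.66 offset [-0.8 -2.2  4.5] yaw 0.26 F [-1.3  0.7  1. ] gap 0.0506
```

View pics/t2.png

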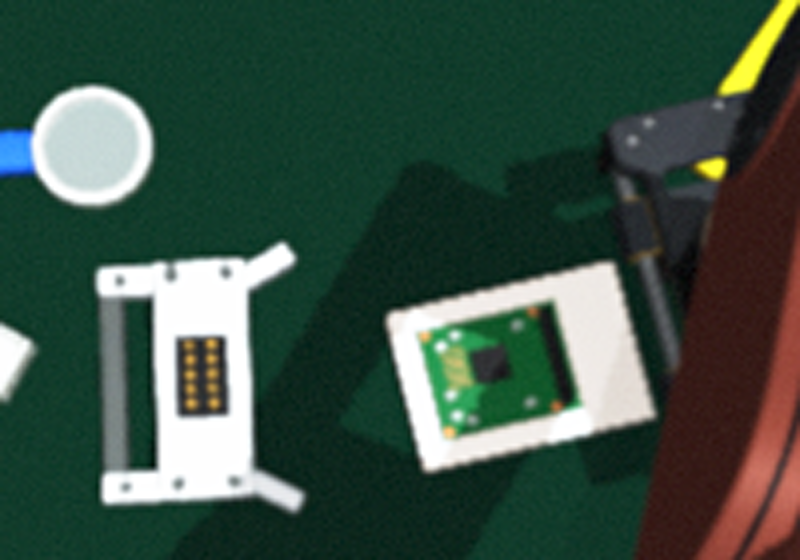

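View pics/s2.png

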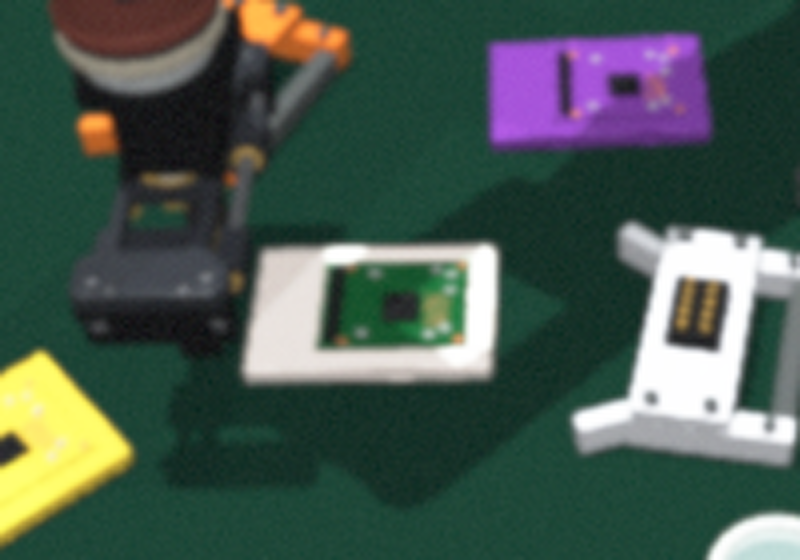

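Emit:
servo_tool:
  offset:
    - [0, -2, 2]
    - [0, -2, 4]
    - [2, -2, 4]
    - [5, -2, 4]
    - [8, -2, 4]
    - [10, -2, 4]
    - [12, -2, 4]
    - [14, -2, 4]
    - [16, -2, 4]
    - [18, -2, 4]
    - [20, -2, 4]
    - [20, -2, 4]
  yaw: [0, 0, 0, 0, 0, 0, 0, 0, 0, 0, 0, 0]
  fingers: [0.58, 0.58, 0.58, 0.58, 0.58, 0.58, 0.58, 0.58, 0.58, 0.58, 0.58, 0.58]

```text
t: 4.38
tool_pos: [0.6266, -0.154, 0.0047]
tool_rot: [[-0.236, 0.972, 0.0], [0.972, 0.236, -0.0], [-0.0, 0.0, -1.0]]
force: [-0.0, -0.1, -0.2]
finger_gap: 0.0505
```

```bash
python3 -c "
from h import *
goto(.6278,-.1595,.004,103.4)
f=grab_frame('top');crop('',f,200,100,200,140,4,'pics/t3.png')
f=grab_frame('scene');crop('',f,100,130,200,140,4,'pics/s3.png')"
```

```text
t 4.3833 tcp [ 0.6266 -0.154   0.0047] heading x 103.67 offset [-5.6 -0.2  0.7] yaw 0.27 F [-0.  -0.1 -0.2] gap 0.0505
```

View pics/t3.png

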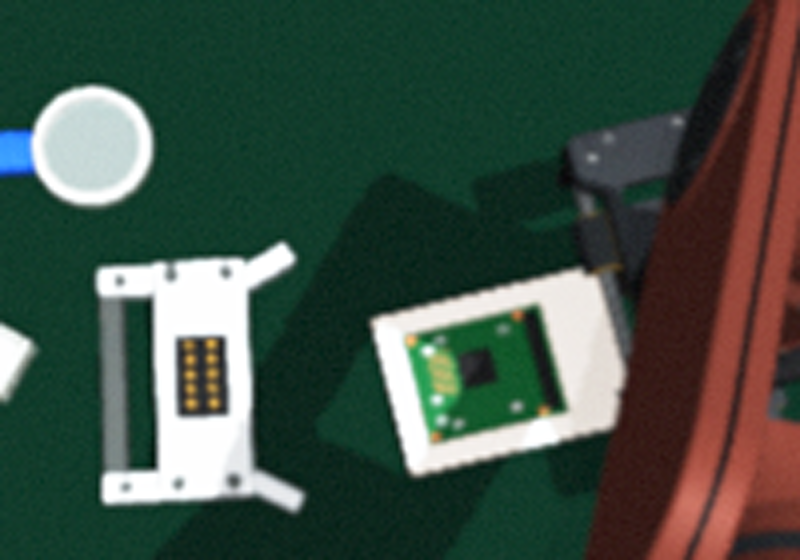

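View pics/s3.png

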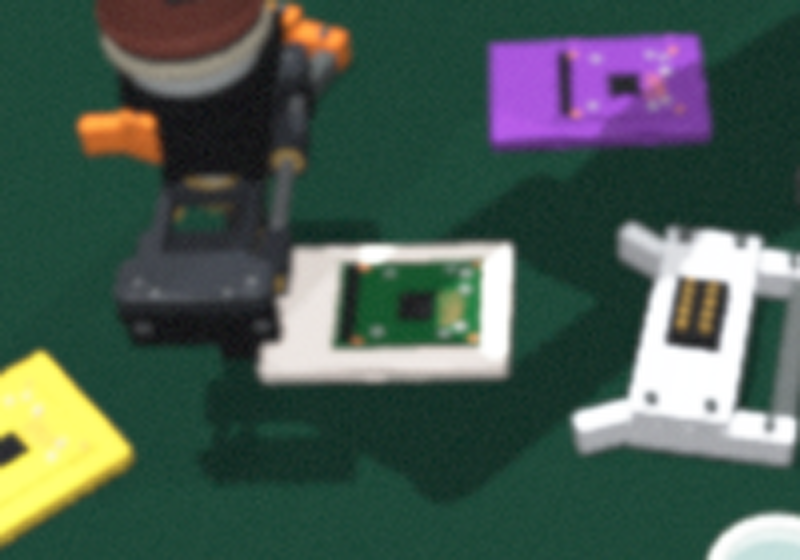

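```bash
cat >> h.py <<'E'
S=np.array([.601,.0885]);SA=np.radians(92.)
xs=np.array([np.cos(SA),np.sin(SA)]);ys=np.array([-xs[1],xs[0]])
def front(n,px,s,o,z=.01):
    # px: +y(left when facing station = robot-side) corner and other, crop pixel coords of front edge
    W=ray(n,np.array(px,float)/s+o,z)[:,:2]; d=W[1]-W[0]
    u=np.array([-d[1],d[0]])/np.linalg.norm(d)
    if u[1]<0:u=-u
    c=W.mean(0)-.065*u
    print(n,'edge len',np.linalg.norm(d).round(4),'front',W.round(4).tolist(),'centre',c.round(4),'heading',np.degrees(np.arctan2(u[1],u[0])).round(1),'station xy',((c-S)@xs).round(4),((c-S)@ys).round(4))
E
python3 -c "
from h import *
front('top',[(387,312),(424,472)],4,[200,100])
front('top',[(371,318),(410,476)],4,[200,100])
front('scene',[(515,242),(508,378)],4,[100,130])
"
```

```text
top edge len 0.0923 front [[0.64, -0.0146], [0.5497, -0.0341]] centre [ 0.6085 -0.0879] heading 102.2 station xy -0.1765 -0.0014
top edge len 0.0915 front [[0.6366, -0.0056], [0.5475, -0.0263]] centre [ 0.6067 -0.0792] heading 103.1 station xy -0.1678 0.0001
scene edge len 0.1005 front [[0.5465, -0.0243], [0.6447, -0.0025]] centre [ 0.6097 -0.0768] heading 102.5 station xy -0.1655 -0.0029
```

Emit:
servo_tool:
  offset:
    - [3, 0, 0]
    - [6, -0.5, 0]
    - [10, -1, 0]
    - [14, -1, 0]
    - [18, -1.5, 0]
    - [22, -2, 0]
    - [26, -2.5, 0]
    - [30, -3, 0]
    - [34, -3, 0]
    - [38, -3.5, 0]
  yaw: [0, 0, 0, 0, 0, 0, 0, 0, 0, 0]
  fingers: [0.58, 0.58, 0.58, 0.58, 0.58, 0.58, 0.58, 0.58, 0.58, 0.58]

```text
t: 5.32
tool_pos: [0.6142, -0.1177, 0.0046]
tool_rot: [[-0.236, 0.972, 0.0], [0.972, 0.236, -0.0], [-0.0, 0.0, -1.0]]
force: [2.2, -1.1, 1.7]
finger_gap: 0.0507
```

Emit:
servo_tool:
  offset:
    - [3, 0, 0]
    - [7, 0.5, 0]
    - [11, 0.5, 0]
    - [15, 1, 0]
    - [19, 1, 0]
    - [23, 1.5, 0]
    - [27, 2, 0]
  yaw: [0.6, 1.4, 2.2, 3, 3.8, 4.6, 5.4]
  fingers: [0.58, 0.58, 0.58, 0.58, 0.58, 0.58, 0.58]

```text
t: 5.9
tool_pos: [0.6097, -0.0911, 0.0045]
tool_rot: [[-0.142, 0.99, -0.0], [0.99, 0.142, -0.0], [-0.0, -0.0, -1.0]]
force: [-0.3, -2.9, 1.0]
finger_gap: 0.0504
```

```bash
python3 -c "
from h import *
goto(.6044,-.0085,.004,92)
f=grab_frame('top');crop('',f,200,100,200,140,4,'pics/t4.png')
f=grab_frame('scene');crop('',f,130,130,200,140,4,'pics/s4.png')"
```

```text
t 5.9 tcp [ 0.6097 -0.0911  0.0045] heading x 98.18 offset [82.5  6.5  0.5] yaw 6.18 F [-0.3 -2.9  1. ] gap 0.0504
```

View pics/t4.png

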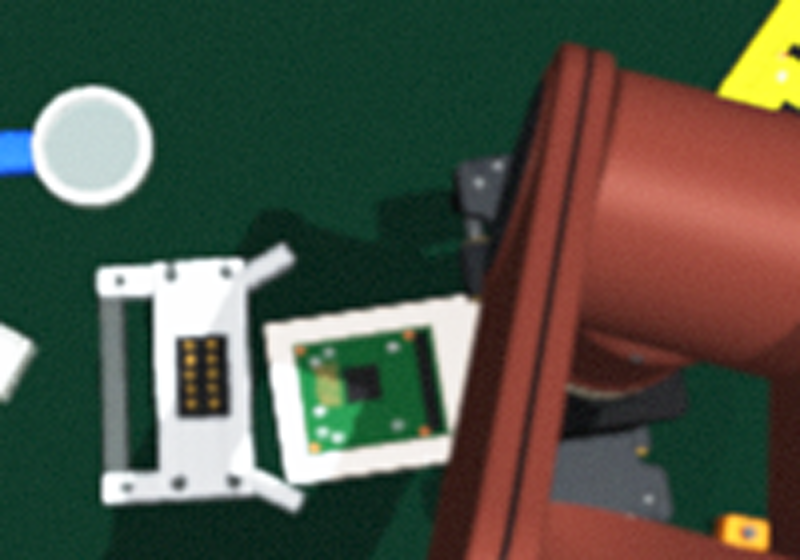

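View pics/s4.png

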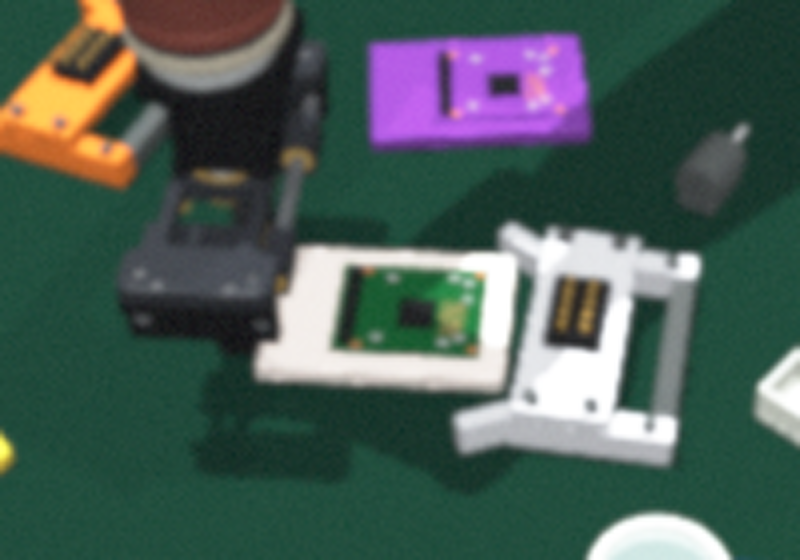

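```bash
python3 -c "
from h import *
front('top',[(265,325),(291,486)],4,[200,100])
front('scene',[(519,254),(505,388)],4,[130,130])
# wing tips/rail mid, bridge for station y recheck
print(ray('top',np.array([(293,246),(303,508)])/4+[200,100],.019).mean(0), ray('top',np.array([(247,259),(252,500)])/4+[200,100],.029).mean(0))
"
```

```text
top edge len 0.092 front [[0.6328, 0.0542], [0.5419, 0.0398]] centre [ 0.5975 -0.0172] heading 99.0 station xy -0.1055 0.0072
scene edge len 0.098 front [[0.5415, 0.0455], [0.6387, 0.0586]] centre [ 0.5988 -0.0124] heading 97.7 station xy -0.1007 0.0058
[0.60274628 0.03581031 0.019     ] [0.59995426 0.06253891 0.029     ]
```

Emit:
servo_tool:
  offset:
    - [3, 0, 0]
    - [7, 0, 0]
    - [11, 0.5, 0]
    - [15, 0.5, 0]
    - [19, 1, 0]
    - [23, 1, 0]
    - [27, 1.5, 0]
    - [31, 2, 0]
    - [35, 2, 0]
    - [39, 2.5, 0]
    - [43, 3, 0]
  yaw: [0.6, 1.4, 2.2, 3, 3.8, 4.6, 5.4, 6.1, 6.1, 6.1, 6.1]
  fingers: [0.58, 0.58, 0.58, 0.58, 0.58, 0.58, 0.58, 0.58, 0.58, 0.58, 0.58]

```text
t: 6.92
tool_pos: [0.6069, -0.048, 0.0048]
tool_rot: [[-0.038, 0.999, 0.001], [0.999, 0.038, -0.0], [-0.0, 0.001, -1.0]]
force: [-0.0, -4.7, 2.7]
finger_gap: 0.0507
```

```bash
python3 -c "
from h import *
goto(.6044,-.0085,.004,92)
f=grab_frame('top');crop('',f,200,100,200,140,4,'pics/t5.png')
f=grab_frame('scene');crop('',f,130,130,200,140,4,'pics/s5.png')"
```

```text
t 6.9167 tcp [ 0.6069 -0.048   0.0048] heading x 92.17 offset [39.6 -1.   0.8] yaw 0.17 F [-0.  -4.7  2.7] gap 0.0507
```

View pics/t5.png

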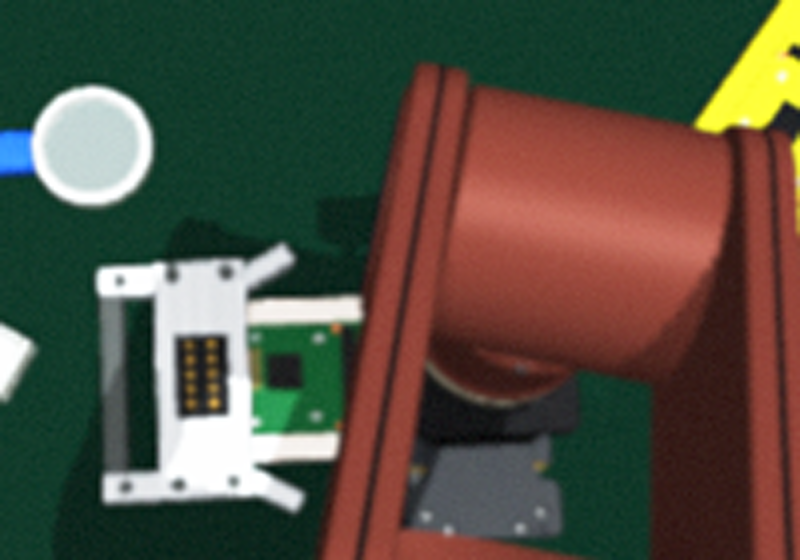

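View pics/s5.png

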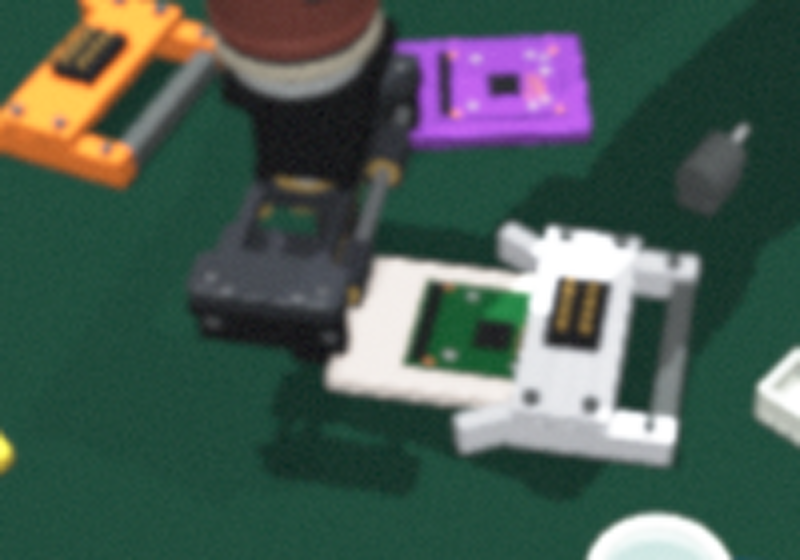

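```bash
python3 -c "
from h import *
o=np.array([200,100])
a=ray('top',np.array([(300,298.5),(300,461)])/4+o,.01);print(a)
a=a[:,:2].mean(0);print('tile y',(a-S)@ys)
for p in ([(246,259),(251,500)],[(160,261),(165,503)]):
  b=ray('top',np.array(p)/4+o,.029);print(b);print((b[:,:2].mean(0)-S)@ys)
"
```

```text
[[0.64789657 0.03439026 0.01      ]
 [0.55579884 0.03471278 0.01      ]]
tile y 0.0010355844451612486
[[0.66674771 0.06452767 0.029     ]
 [0.53316305 0.06164954 0.029     ]]
0.0019308282128027603
[[0.66585603 0.11240428 0.029     ]
 [0.53148288 0.10850684 0.029     ]]
0.001562889279469385
```

The tile is centred between the rails to about 1 mm and square. I'll push straight on.

Emit:
servo_tool:
  offset:
    - [3, 0, 0]
    - [6, 0, 0]
    - [9, 0, 0]
    - [12, 0, 0]
    - [15, 0, 0]
    - [18, 0, 0]
    - [21, 0, 0]
    - [24, 0, 0]
    - [27, 0, 0]
    - [30, 0, 0]
    - [32, 0, 0]
    - [34, 0, 0]
  yaw: [0, 0.2, 0.2, 0.2, 0.2, 0.2, 0.2, 0.2, 0.2, 0.2, 0.2, 0.2]
  fingers: [0.58, 0.58, 0.58, 0.58, 0.58, 0.58, 0.58, 0.58, 0.58, 0.58, 0.58, 0.58]

```text
t: 8.02
tool_pos: [0.6052, -0.0142, 0.0045]
tool_rot: [[-0.034, 0.999, -0.0], [0.999, 0.034, 0.0], [0.0, -0.0, -1.0]]
force: [0.4, -2.6, 1.5]
finger_gap: 0.0505
```

```bash
python3 -c "
from h import *
goto(.6044,-.0085,.004,92)
f=grab_frame('top');crop('',f,200,100,200,140,4,'pics/t6.png')
f=grab_frame('scene');crop('',f,170,150,150,105,5,'pics/s6.png')"
```

```text
t 8.0167 tcp [ 0.6052 -0.0142  0.0045] heading x 91.97 offset [ 5.7 -0.6  0.5] yaw -0.03 F [ 0.4 -2.6  1.5] gap 0.0505
```

View pics/t6.png

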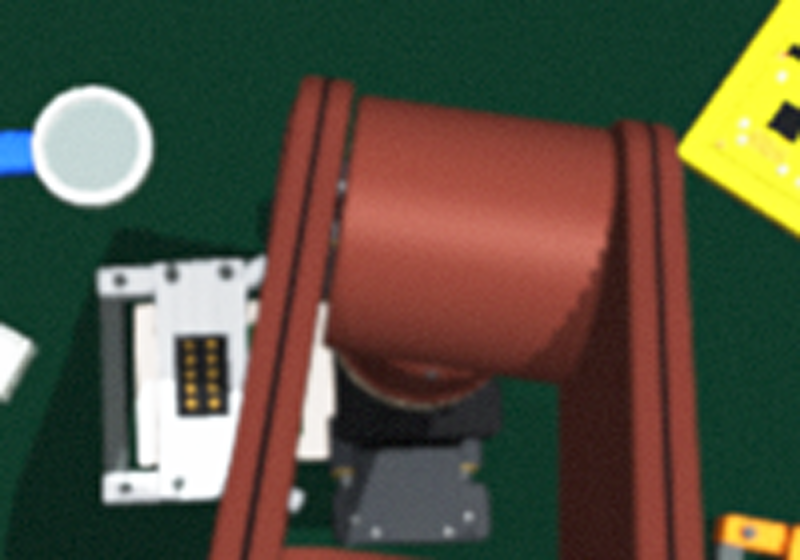

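View pics/s6.png

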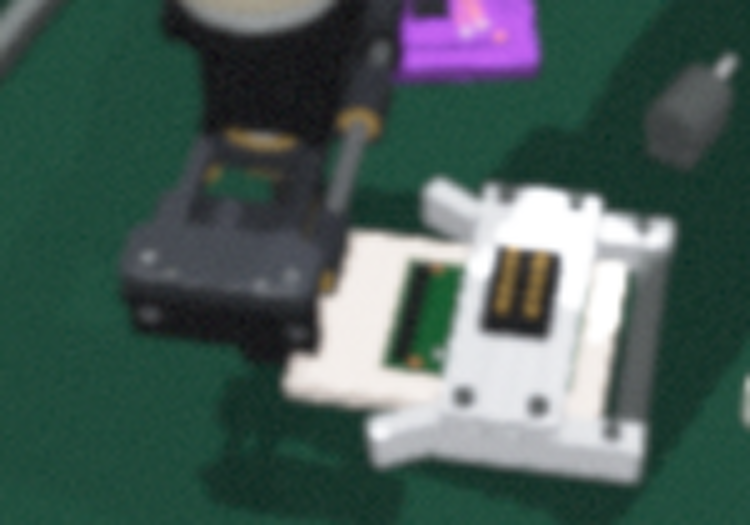

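The tile has come through under the bridge, with its leading edge at (136,385) and the stop at about (127,385) in the top crop, so a few mm remain. I'll creep forward and watch the force.

Emit:
servo_tool:
  offset:
    - [1, 0, 0]
    - [2, 0, 0]
    - [3, 0, 0]
    - [4, 0, 0]
    - [4, 0, 0]
  yaw: [0, 0, 0, 0, 0]
  fingers: [0.58, 0.58, 0.58, 0.58, 0.58]

```text
t: 8.53
tool_pos: [0.6051, -0.0103, 0.0044]
tool_rot: [[-0.034, 0.999, -0.0], [0.999, 0.034, 0.0], [0.0, -0.0, -1.0]]
force: [0.5, -1.4, -0.0]
finger_gap: 0.0506
```

Emit:
servo_tool:
  offset:
    - [0.5, 0, 0]
    - [1, 0, 0]
    - [1, 0, 0]
  yaw: [0, 0, 0]
  fingers: [0.58, 0.58, 0.58]

```text
t: 8.78
tool_pos: [0.6051, -0.0093, 0.0045]
tool_rot: [[-0.034, 0.999, -0.0], [0.999, 0.034, 0.0], [0.0, -0.0, -1.0]]
force: [1.2, -1.7, -1.4]
finger_gap: 0.0506
```

Emit:
servo_tool:
  offset:
    - [0.5, 0, 0]
    - [1, 0, 0]
    - [1, 0, 0]
  yaw: [0, 0, 0]
  fingers: [0.58, 0.58, 0.58]

```text
t: 9.03
tool_pos: [0.605, -0.0083, 0.0045]
tool_rot: [[-0.034, 0.999, -0.0], [0.999, 0.034, 0.0], [0.0, -0.0, -1.0]]
force: [-0.4, -1.3, -0.8]
finger_gap: 0.0507
```

Emit:
servo_tool:
  offset:
    - [0.5, 0, 0]
    - [1, 0, 0]
    - [1, 0, 0]
  yaw: [0, 0, 0]
  fingers: [0.58, 0.58, 0.58]

```text
t: 9.28
tool_pos: [0.6051, -0.0076, 0.0045]
tool_rot: [[-0.034, 0.999, 0.0], [0.999, 0.034, -0.0], [-0.0, 0.0, -1.0]]
force: [-0.5, -2.0, -1.9]
finger_gap: 0.0504
```

```bash
python3 -c "
from h import *
goto(.6044,-.0085,.004,92)
f=grab_frame('top');crop('',f,210,155,60,75,8,'pics/t7.png')
f=grab_frame('scene');crop('',f,220,180,100,75,8,'pics/s7.png')"
```

```text
t 9.2833 tcp [ 0.6051 -0.0076  0.0045] heading x 91.97 offset [-0.9 -0.8  0.5] yaw -0.03 F [-0.5 -2.  -1.9] gap 0.0504
```

View pics/t7.png

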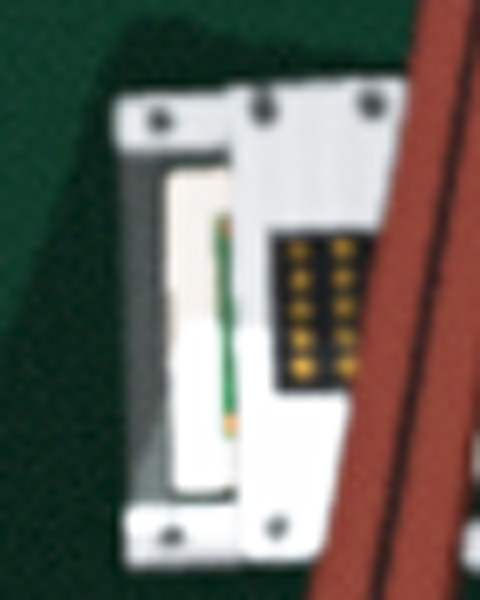

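View pics/s7.png

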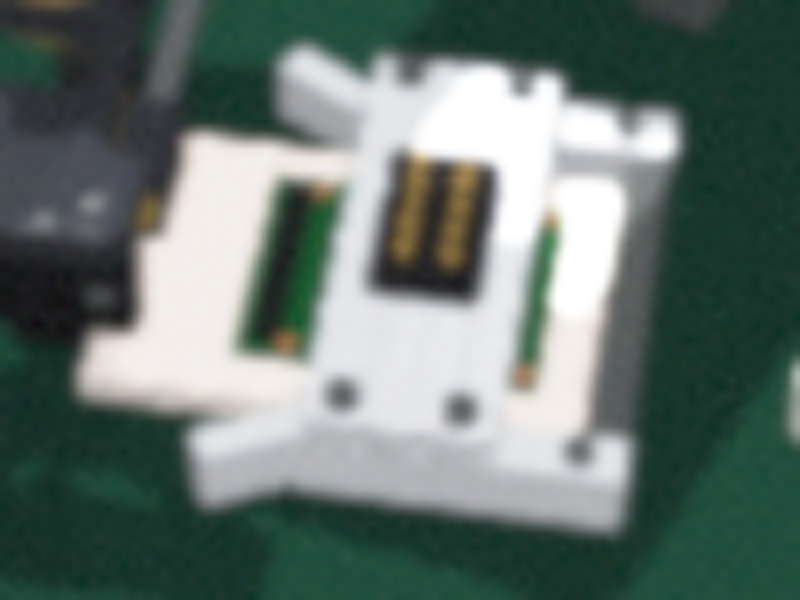

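The leading edge is very close to the stop bar and parallel to it, at x≈167–172 in the top crop. Contact force hasn't risen yet, so I'll keep creeping.

Emit:
servo_tool:
  offset:
    - [0.5, 0, 0]
    - [1, 0, 0]
    - [1, 0, 0]
  yaw: [0, 0, 0]
  fingers: [0.58, 0.58, 0.58]

```text
t: 9.63
tool_pos: [0.6054, -0.0073, 0.0047]
tool_rot: [[-0.034, 0.999, 0.001], [0.999, 0.034, -0.001], [-0.001, 0.001, -1.0]]
force: [1.3, -5.6, -1.2]
finger_gap: 0.0505
```

Emit:
servo_tool:
  offset:
    - [0.5, 0, 0]
    - [1, 0, 0]
    - [1, 0, 0]
  yaw: [0, 0, 0]
  fingers: [0.58, 0.58, 0.58]

```text
t: 9.88
tool_pos: [0.6057, -0.0072, 0.0049]
tool_rot: [[-0.035, 0.999, 0.001], [0.999, 0.035, -0.003], [-0.003, 0.001, -1.0]]
force: [1.8, -9.1, -1.8]
finger_gap: 0.0504
```

The force has risen to 9 N and the TCP has stalled at y=-0.0072, so the tile is seated. Now I'll back off and raise the hand.

Emit:
servo_tool:
  offset:
    - [-1, 0, 0]
    - [-3, 0, 0]
    - [-7, 0, 0]
    - [-13, 0, 0]
    - [-20, 0, 0]
    - [-28, 0, 0]
    - [-36, 0, -10]
    - [-44, 0, -30]
    - [-52, 0, -60]
    - [-60, 0, -90]
    - [-68, 0, -120]
    - [-76, 0, -150]
  yaw: [0, 0, 0, 0, 0, 0, 0, 0, 0, 0, 0, 0]
  fingers: [0.58, 0.58, 0.58, 0.58, 0.58, 0.58, 0.58, 0.58, 0.58, 0.58, 0.58, 0.58]

```text
t: 10.88
tool_pos: [0.6075, -0.0825, 0.1569]
tool_rot: [[-0.034, 0.999, 0.001], [0.999, 0.034, -0.0], [-0.0, 0.001, -1.0]]
force: [1.3, 0.4, -0.1]
finger_gap: 0.0509
```

Emit:
servo_tool:
  offset:
    - [-35, 0, 0]
    - [-70, 0, 0]
    - [-105, 0, 0]
    - [-140, 0, 0]
    - [-170, 0, 0]
    - [-190, 0, 0]
    - [-190, 0, 0]
    - [-190, 0, 0]
  yaw: [0, 0, 0, 0, 0, 0, 0, 0]
  fingers: [0.58, 0.58, 0.58, 0.58, 0.58, 0.58, 0.58, 0.58]

```text
t: 11.55
tool_pos: [0.6136, -0.273, 0.155]
tool_rot: [[-0.031, 1.0, 0.0], [1.0, 0.031, 0.0], [0.0, 0.0, -1.0]]
force: [0.4, 0.1, -0.2]
finger_gap: 0.0502
```

```bash
python3 -c "
from h import *
goto(.6044,-.0085,.004,92)
f=grab_frame('top');cv2.imwrite('pics/tfull8.png',f[:,:,::-1]);crop('',f,210,145,90,100,6,'pics/t8.png')
f=grab_frame('scene');crop('',f,200,180,110,80,7,'pics/s8.png')"
```

```text
t 11.55 tcp [ 0.6136 -0.273   0.155 ] heading x 91.8 offset [264.7  -0.9 151.1] yaw -0.2 F [ 0.4  0.1 -0.2] gap 0.0502
```

View pics/t8.png

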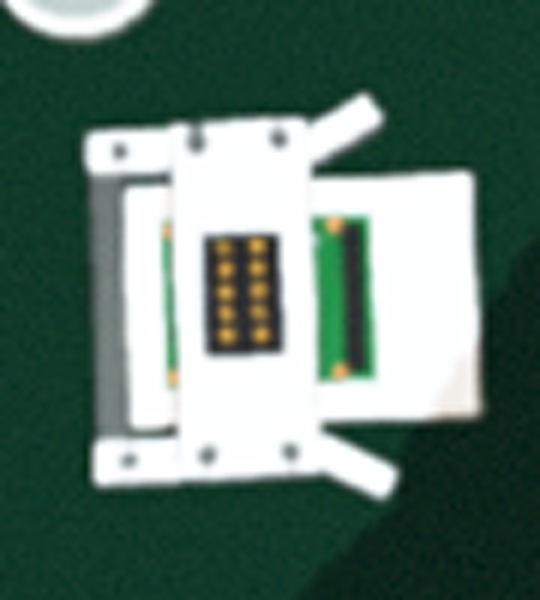

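View pics/s8.png

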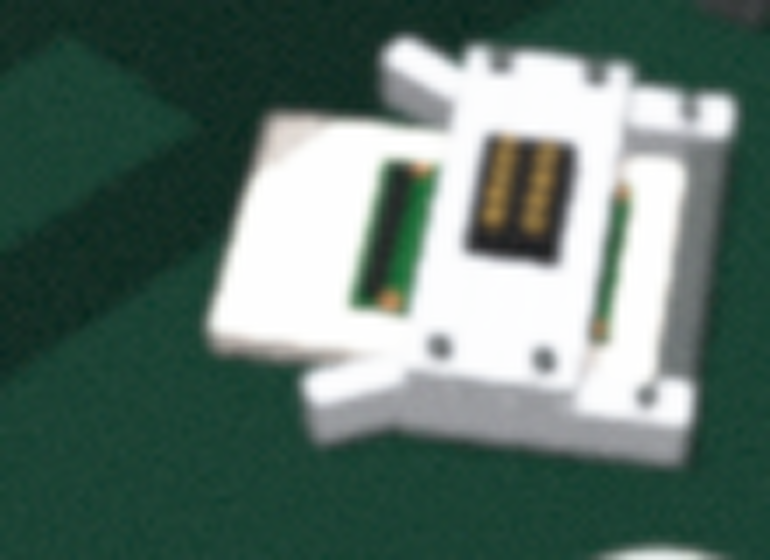

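View pics/tfull8.png

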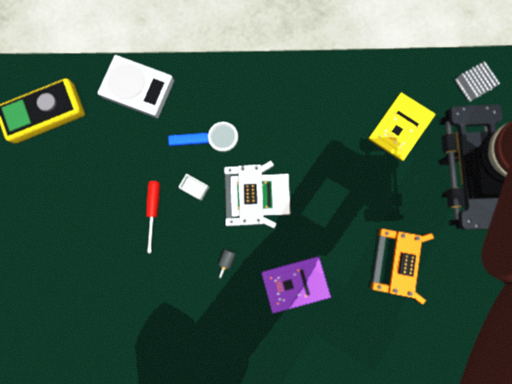

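```bash
python3 -c "
from h import *
o=np.array([210,145])
r=ray('top',np.array([(472,173),(481,414)])/6+o,.01)[:,:2]; fr=ray('top',np.array([(124,187),(131,429)])/6+o,.01)[:,:2]; st=ray('top',np.array([(123,185),(129,430)])/6+o,.014)[:,:2]
for n,W in(('rear',r),('front',fr),('stop',st)): print(n,((W-S)@np.c_[xs,ys]).round(4).tolist(), np.degrees(np.arctan2(*(W[0]-W[1])[[1,0]])).round(2))
b=ray('top',np.array([(305,118),(313,474)])/6+o,.029)[:,:2];print('bridge',((b-S)@np.c_[xs,ys]).round(4).tolist(), np.degrees(np.arctan2(*(b[0]-b[1])[[1,0]])).round(2))
"
```

```text
rear [[-0.0866, -0.0456], [-0.086, 0.0454]] 1.63
front [[0.045, -0.0453], [0.0445, 0.0465]] 2.32
stop [[0.045, -0.0454], [0.0448, 0.0471]] 2.07
bridge [[-0.0248, -0.0651], [-0.0233, 0.0665]] 1.34
```

The measurements put the tile home: front edge at x≈+45 mm, rear at ≈-86 mm (centre ≈-20.5), y≈0 and square within about 1°. The bystanders look unmoved.

```bash
python3 -c "
from station import ticket
print(ticket.finish_job())"
```

```text
the job is handed in; nothing more can be done
None
```

I pushed the tile along the bench with two part-open fingertips on its bare rear edge. I squared it up on the way, slid it in under the bridge board-end first, and crept forward until it met the stop. At that point the force rose to about 9 N and the hand stopped moving forward. I then backed the hand off, raised it clear and handed the job in at about 12 s.

**Final check from the top camera:**
- **Position:** the tile's centre is at about x = -20.5 mm and y = 0 mm in the station frame. Its front edge lies on the stop face at +45 mm.
- **Squareness:** the tile is square to the stop within about 1°.
- **Surroundings:** the motor, box, screwdriver and magnifier look unmoved by eye; I did not measure them. The hand is clear, with no contact force.

**Small disagreements:** the scene and top cameras differed by up to 5 mm on the tile's position mid-push, with the scene view reading the tile's front edge 6–9 mm too long. I relied on the top view and on the contact force. The edge angles I read for the tile, stop and bridge scatter between 1.3° and 2.3°, which is within pixel error.

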